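# Clamp a glued wooden foot with a ratchet squeeze clamp in the canteen kitchen

### The arm

A 6-joint arm with a two-finger parallel gripper is mounted at the origin on the work surface. World frame = base frame: x ahead of the robot, y to its left, z up, the work surface at z = 0. Lengths are in mm, angles in rad, forces in N, time in s.
With the tool pointing down it reaches from about 400 to 925 mm from the base axis. Payload 12.5 kg.
Tool frame: the origin (TCP) lies where the fingers leave the gripper's body, on its centre line; the fingertips stand 78 mm ahead of it and the grasp point (between the pads) lies 59 mm ahead of it (ctrl.tip_extent is the distance from the TCP to the fingertips, in mm); z points along the fingers, y is the line along which they close (so a half turn about z gives the same grasp; the last joint's range is limited). The gripper opens to 95 mm and grips with 3 to 60 N. Pads are 20 mm wide; open, the fingers measure 119 mm over their backs; the gripper's body (75 mm by 180 mm) begins 59 mm behind the grasp point.
Start: joints at [-1.215, 0.491, 1.559, -0, 1.092, -0.106], TCP at [278.497, -559.533, 292.261] pointing down, gripper open.
Joint ranges: [-3.1, 3.1], [-0.84, 2.19], [0.05, 2.79], [-1.13, 4.28], [0.06, 2.93], [-2.69, 2.69]. Speed limits (rad/s): [2.22, 2.22, 2.79, 3.14, 3.14, 3.14].

### API

Orientations are given as [roll, pitch, yaw] about the fixed x, y, z axes, in that order (R = Rz(yaw) Ry(pitch) Rx(roll)).
In Python, from plant import status, grab_frame, camera_params, order, ctrl gives the robot as it stands.
- The arm moves only by the tool drive_tool, never from a script. Its argument "deltas" is a list of rows, each a list of 7 numbers: the opening, from 0 (shut) to 1 (fully open), then the shift along the tool's x, y, z in cm, then the turn, a rotation vector about the tool's x, y, z in rad. In form: [[claw, dx, dy, dz, rx, ry, rz], ...]. A call has 1 to 12 rows; each row is the pose to reach, as a shift and turn from the pose commanded when the call began, along the tool's axes at that moment; what a row does not reach only later rows make up. A row lasts 1/12 s, in which the tool goes at most 41.7 mm and 7.16 degrees, less where a joint would pass 70% of its speed; a pose out of reach is approached as far as the arm can. A call with a gripper value outside its range is refused whole. The fingers move at their own pace and stop on an object; the grip force is fixed at half the most. Time passes only in rows, so rows that repeat a pose let the fingers close. It gives the time, the measured TCP pose, the force, the opening and the grip force at its end, in the units of the state.
- status.get_state(): the state, without advancing time (a new reading comes with each control period).
- grab_frame(name): name is "scene" or "side" or "wrist"; returns the picture (480x640x3 uint8, red, green, blue); there is no depth.
- camera_params(name): a dict with "K" (3x3 intrinsics, pixels), "dist_coeffs" ([k1, k2, p1, p2, k3] as OpenCV has them; the pictures are not rectified), "rvec" (rotation vector, rad) and "tvec" (3), from world to camera coordinates, as OpenCV has them. Camera axes: x right, y down, z forward; pixel columns grow to the right and rows downward; lengths in mm; the calibration is good to about 2 mm. A picture is of the moment at which its call begins: read the wrist's pose just before it. camera_params takes no time and is no camera call; for the wrist camera it gives the pose at the moment of the call.
- order.sign_off(): hands the job in; it is judged then, once.
The state is a dict: "t": time; "joints": joint angles; "qvel": joint speeds; "joint_efforts": joint torques, N m; "tcp_pos": TCP position; "eef_rot": TCP orientation; "force": force on the tool from outside, world axes, zero at the start; "ft_torque": the same for the moment, N m; "grip_width": opening from 0.0 (shut) to 1.0 (fully open); "grip_force": force on a finger pad.
Only numpy, scipy, OpenCV 4.12 (cv2) and the standard library are available. Lean on these libraries where they do the work, as an engineer would, in place of code of your own. Each camera call takes 0.05 s, during which the arm holds its last target. There are 200 camera calls.

### The job

Stand the freshly glued two-tone wooden block on the bed of the red bench clamp, between the orange sprung pad and the fixed end jaw, with its glue seam parallel to the jaw faces so that the squeeze goes across the seam. Then pump the two orange-tipped handles together, again and again, until the block is pinched against the end jaw and the sprung pad is pushed back by about a quarter to three quarters of its travel, never all the way in; move the jaw only by the handles. Finish while still holding the handles squeezed, and leave the mug, bottle and saucer where they stand.

Things in the scene. Friction and masses are not known exactly. Their poses are not given: they have to be found in the camera images.
- clamp: Red and grey bench clamp fixed to the counter. Origin: underside of its base plate, below the handles; z up; x runs along its bar to the fixed end jaw. In mm: base plate x -70 to 290, 110 wide, 12 thick, its top is the bed. Handle housing x, y within 36, 23, up to z 86. Red end jaw: flat face at x 232 facing -x, 70 wide, top at z 60, ends at x 272. A toothed bar at z 37 reaches back to x -125
- bed (a point): Point on the top of the bed (cork strip), 12 mm above the counter, on the clamp's centre line at x = 180 in the clamp frame; same axes as the clamp. The block should stand about here, 10 to 25 mm further to +x
- handles (a point): Point midway between the two handle tips at the height to grip them, 135 mm above the counter, above the clamp origin; same axes as the clamp. At rest the tips are 66 mm apart over their outsides along the clamp's x (33 mm either side of this point), fully squeezed 42 mm (21 mm either side)
- handle_front: Handle on the end jaw's side (+x): a black lever 60 mm long with an orange tip, a cylinder 16 mm thick and 34 mm long lying across the clamp (along its y). Its origin is the pivot, at clamp x = 10, z = 75 mm; the tip's centre at rest is at clamp x = 25, z = 135 mm
- handle_rear: The same at the rear (-x) handle, mirrored: origin (pivot) at clamp x = -10, tip's centre at rest at x = -25, z = 135 mm. The two handles are geared together: squeezing either or both brings both tips equally towards the middle
- squeeze (a joint): Angle of the handles, rad: 0 open (a spring, about 3 N at each tip at rest and 6 N when squeezed, returns them there), 0.2 fully squeezed against the stop (tips 12 mm inwards each). Squeezing fully while the pad presses takes up to about 20 N at each tip; 30 N is ample
- travel (a joint): Forward travel of the toothed bar and moving jaw, m, 0 to 0.075 (towards the end jaw); starts at 0 to 0.02. A full squeeze moves it about 10 mm, a pawl stops it slipping back over 5 mm when the handles open. Let the handles open fully between squeezes. At 0 the pad's face is 95 mm from the end jaw's face
- jaw: Moving jaw: toothed bar with a red head, 22 x 50 x 36 mm, and the sprung pad in front. Its origin lies on the clamp's x axis at x = joint travel; the head's middle is 96 mm in x and 37 mm in z from it
- pad_in (a joint): How far the sprung pad is pushed back towards the jaw head, m: 0 free, 0.020 fully in (crushing). The spring gives about 1.5 N plus 1.2 N per mm
- pad: Orange pad on a brass stem, 8 x 46 x 36 mm, its middle 37 mm above the counter. Origin in the middle of the face that presses on the block
- block: Loose two-tone block of wood (a foot for a bread board), half light, half dark, 50 mm along its x (across the glue seam, light half at -x, dark half at +x), 44 mm along y, 50 mm high, 0.07 to 0.14 kg. Origin in the middle of its underside. Stands on the counter; either half may face the end jaw
- mug: White mug, 82 mm across, 82 mm high, handle at its +y; origin under its middle. Bystander
- bottle: Brown bottle with blue cap, 60 mm across, 170 mm high; origin under its middle. Bystander
- saucer: White saucer, 150 mm across, 20 mm high; origin under its middle. Bystander
There are look-alikes about, which are no part of the job. There is more than one size of the block; the job needs the largest.

How it is judged:
By the outcome, as a careful person would: the job done as asked, in the order asked, and still so for the second after the job is handed in, while the arm keeps its last pose, push and grip.
It also fails if it takes over 58 s, if anything falls off the work surface, if the arm or the gripper's body presses on something with over 40 N, if the wrist force passes 120 N, or if a joint passes its speed limit or range.

## Working session

There is one attempt and no reset: what is moved stays moved. The work goes in short steps, Python scripts to look and compute and a tool call to move; the robot and the scene stay as the last step left them, time stands still between calls to the robot, and variables do not carry over. Pictures are saved under pics/ and viewed, at most 10 in all, crops included, and the job is handed in when it is done.

Besides the shell and the picture viewer there is one more tool, called after ">>>" as name(argument=value, ...) on one line, values as JSON. drive_tool: Moves the arm, as the interface text tells. Its arguments: {"type":"object","properties":{"deltas":{"type":"array","items":{"type":"array","items":{"type":"number"}}}},"required":["deltas"]}

```bash
mkdir -p pics; ls; python3 - <<'E'
from plant import status, grab_frame, camera_params
import cv2,numpy as np
for n in ("scene","side"):
    f=grab_frame(n); cv2.imwrite(f"pics/{n}0.png",f[:,:,::-1])
    p=camera_params(n); R=cv2.Rodrigues(np.array(p["rvec"],float))[0]; print(n,(-R.T@np.array(p["tvec"]).ravel()).round(),np.array(p["K"]).round().tolist())
s=status.get_state(); print(s["t"],s["tcp_pos"],s["eef_rot"],s["grip_width"])
E
```

```text
pics
scene [1131. -710. 1210.] [[509.0, 0.0, 315.0], [0.0, 509.0, 231.0], [0.0, 0.0, 1.0]]
side [ 140.  672. 1144.] [[602.0, 0.0, 327.0], [0.0, 602.0, 238.0], [0.0, 0.0, 1.0]]
0.1 [ 278.45598491 -559.38237942  291.73294956] [-3.14061410e+00 -9.07881665e-05  4.61839952e-01] 0.9990698954918807
```

View pics/scene0.png

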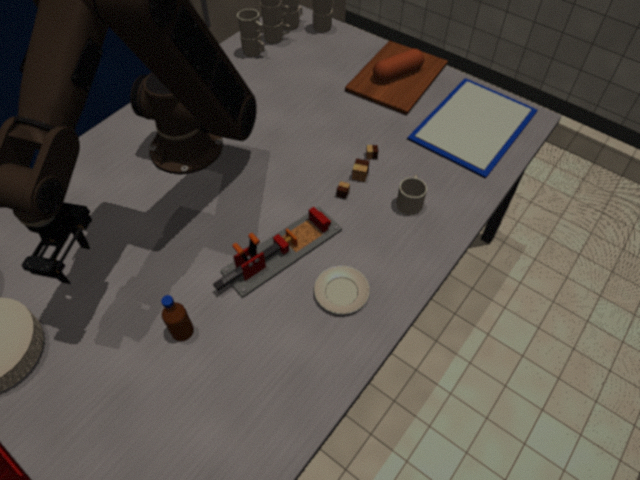

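View pics/side0.png

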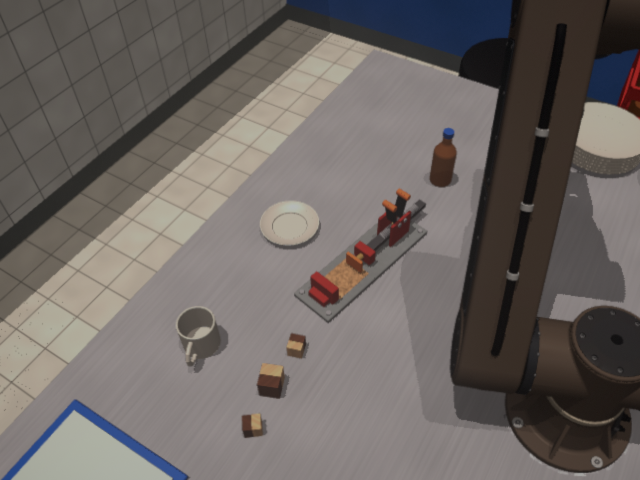

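The scene view shows the clamp from about (215,285) to (340,230). Three two-tone blocks are candidates, in side-view pixels: (297,345), (271,380) and (252,424). The middle one at (271,380) looks largest, so I'll confirm it in an enlarged crop.

```bash
cat > h.py <<'E'
import cv2,numpy as np
from plant import status, grab_frame, camera_params
def ray(n,uv,z,p=None):
    p=p or camera_params(n); R=cv2.Rodrigues(np.array(p["rvec"],float))[0]; c=-R.T@np.array(p["tvec"],float).ravel()
    q=cv2.undistortPoints(np.array(uv,float).reshape(-1,1,2),np.array(p["K"],float),np.array(p["dist_coeffs"],float)).reshape(-1,2)
    d=np.c_[q,np.ones(len(q))]@R
    return c+d*((z-c[2])/d[:,2])[:,None]
def proj(n,X,p=None):
    p=p or camera_params(n)
    return cv2.projectPoints(np.array(X,float).reshape(-1,1,3),np.array(p["rvec"],float),np.array(p["tvec"],float),np.array(p["K"],float),np.array(p["dist_coeffs"],float))[0].reshape(-1,2)
E
python3 - <<'E'
from h import *
f=cv2.imread("pics/side0.png")
c=cv2.resize(f[180:450,200:440],None,fx=2.2,fy=2.2,interpolation=cv2.INTER_CUBIC); c=cv2.convertScaleAbs(c,alpha=1.6)
cv2.imwrite("pics/crop1.png",c)
# plate corners guess at z=12
print(ray("side",[(297,292),(328,316),(427,233)],12).round(1))
print(ray("side",[(297,345),(271,380),(252,424)],30).round(1))
print("scene",ray("scene",[(343,189),(360,170),(372,151)],30).round(1))
E
```

```text
[[ 618.9   36.7   12. ]
 [ 524.5   56.    12. ]
 [ 438.8 -275.8   12. ]]
[[537.3 161.   30. ]
 [538.6 256.   30. ]
 [517.3 352.   30. ]]
scene [[549.5 152.   30. ]
 [544.7 249.5  30. ]
 [526.6 343.4  30. ]]
```

View pics/crop1.png

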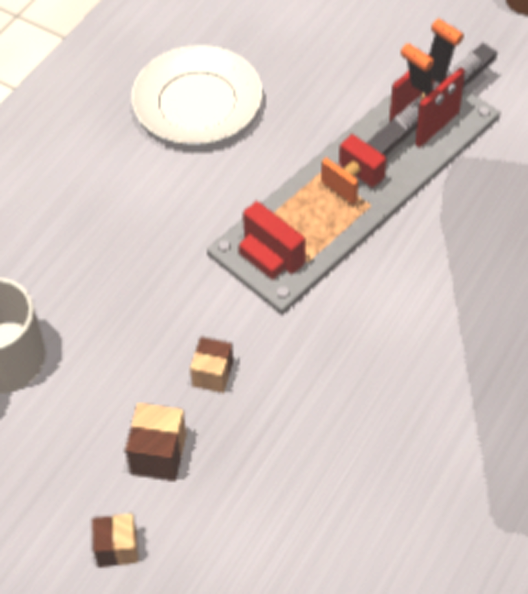

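The crop confirms it: the middle block at crop (157,440) is clearly bigger than the other two, at (212,363) and (115,540). It is the one to use. Next I'll work out the move to above the clamp.

```bash
cat >> h.py <<'E'
from scipy.spatial.transform import Rotation as Ro
def delta(pos,yaw):
    """tool-down target -> shift (cm) and rotvec in present tool axes"""
    s=status.get_state(); R0=Ro.from_euler("xyz",s["eef_rot"])
    d=R0.inv().apply(np.array(pos)-s["tcp_pos"])/10
    r=(R0.inv()*Ro.from_euler("xyz",[np.pi,0,yaw])).as_rotvec()
    print("now",np.round(s["tcp_pos"],1),np.round(s["eef_rot"],3),"t",round(s["t"],2)); print("delta cm",d.round(2),"rot",r.round(3))
E
python3 - <<'E'
from h import *
a=ray("side",[(295,295),(328.2,321.8),(426.8,232.7)],12); print(a.round(1))
for e in [(a[2]-a[1])]: print(np.arctan2(-e[1],-e[0]))
b=ray("side",np.array([(134,404),(185,406),(131,430),(183,435)])/2.2+[200,180],50); print(b.round(1))
p=camera_params("wrist"); R=cv2.Rodrigues(np.array(p["rvec"],float))[0]
print("wristcam",-R.T@np.array(p["tvec"]).ravel(),R[2],p["K"])
delta((520,-140,330),0.46)
E
```

```text
[[ 618.3   46.    12. ]
 [ 516.4   68.6   12. ]
 [ 439.6 -276.4   12. ]]
1.3519735191176647
[[569.7 243.9  50. ]
 [528.1 221.5  50. ]
 [556.8 267.   50. ]
 [513.4 246.8  50. ]]
wristcam [ 339.4013058  -529.14569316  384.12143134] [-0.22093404 -0.10834831 -0.96925167] [[397.11673937   0.         319.85285755]
 [  0.         397.11673937 234.51292798]
 [  0.           0.           1.        ]]
now [ 278.5 -559.4  291.7] [-3.141 -0.     0.462] t 0.1
delta cm [ 40.31 -26.79  -3.8 ] rot [-0.001 -0.     0.002]
```

>>> drive_tool(deltas=[[1,41.4,-27.5,-3.8,0,0,-0.89],[1,41.4,-27.5,-3.8,0,0,-0.89],[1,41.4,-27.5,-3.8,0,0,-0.89],[1,41.4,-27.5,-3.8,0,0,-0.89],[1,41.4,-27.5,-3.8,0,0,-0.89],[1,41.4,-27.5,-3.8,0,0,-0.89],[1,41.4,-27.5,-3.8,0,0,-0.89],[1,41.4,-27.5,-3.8,0,0,-0.89],[1,41.4,-27.5,-3.8,0,0,-0.89],[1,41.4,-27.5,-3.8,0,0,-0.89],[1,41.4,-27.5,-3.8,0,0,-0.89],[1,41.4,-27.5,-3.8,0,0,-0.89]])

```text
t: 1.1
tcp_pos: [527.2, -126.7, 330.3]
eef_rot: [-3.141, 0.0, 1.352]
force: [-0.2, -0.9, 0.2]
grip_width: 1.004
grip_force: 0.0
```

>>> drive_tool(deltas=[[1,0,0,0,0,0,0],[1,0,0,0,0,0,0]])

```text
t: 1.27
tcp_pos: [527.2, -127.1, 330.0]
eef_rot: [-3.141, 0.0, 1.355]
force: [0.1, -0.6, -0.4]
grip_width: 1.0
grip_force: 0.0
```

```bash
python3 - <<'E'
from h import *
import json
p=camera_params("wrist"); f=grab_frame("wrist"); json.dump({k:np.array(v).tolist() for k,v in p.items()},open("w1.json","w"))
cv2.imwrite("pics/w1.png",cv2.convertScaleAbs(f[:,:,::-1],alpha=1.5))
delta((526,-128,330),1.352)
E
```

```text
now [ 526.6 -128.3  329.9] [-3.141  0.     1.354] t 1.32
delta cm [ 0.02 -0.06 -0.01] rot [-0.001  0.     0.002]
```

View pics/w1.png

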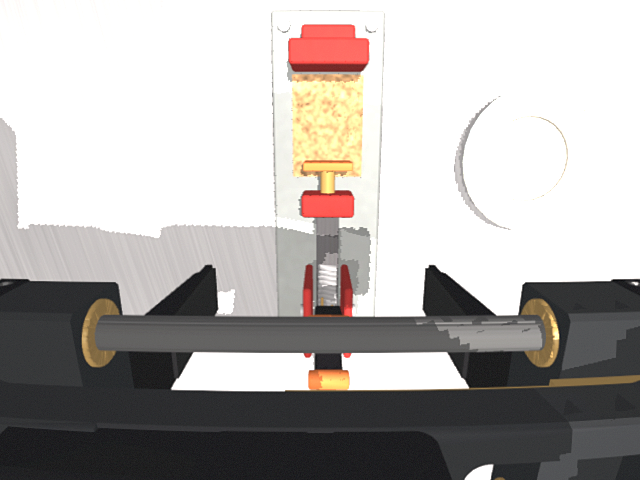

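The view shows:
- end jaw at (328,55)
- plate end corners at (272,12) and (383,12)
- pad at (328,167)
- front handle tip at (329,380)
- saucer well to the right

```bash
python3 - <<'E'
from h import *
import json
p=json.load(open("w1.json"))
def show(n,uv,z):
    r=ray("wrist",uv,z,p); print(n,r.round(1).tolist()); return r
c=show("corners",[(272,12),(383,12)],12); e=show("edges",[(277,310),(276.5,240),(376,290),(379,200)],12)
u=c[1]-c[0]; print("yaw from end",np.arctan2(u[1],u[0])+np.pi/2)
for i,j,k in((0,0,1),(1,2,3)): d=c[i]-e[j]; print("yaw",np.arctan2(d[1],d[0]))
g=show("jawface bottom",[(290,70),(368,70)],12)
pt=show("pad top ends z55",[(303,163),(353,163)],55); h=show("tip ctr",[(329,380)],143)
yaw=1.352; X=np.array([np.cos(yaw),np.sin(yaw),0]);Y=np.array([-np.sin(yaw),np.cos(yaw),0])
for n,q,o in(("corner",c.mean(0),290),("face",g.mean(0),232),("tip",h[0],25)): print(n,"origin->",(q-o*X).round(1))
f=cv2.imread("pics/w1.png"); f=f[0:230,240:420]; cv2.imwrite("pics/c2.png",cv2.resize(f,None,fx=2.5,fy=2.5))
O=(c.mean(0)-290*X); print("pad x",((pt-O)@X).round(1),((pt-O)@Y).round(1)," bed195",(O+195*X).round(1))
# block from scene+side: go above
delta((535-25,257-45,300),2.01)
E
```

```text
corners [[520.8, 62.4, 12.0], [624.5, 39.8, 12.0]]
edges [[452.8, -237.0, 12.0], [472.0, -157.7, 12.0], [565.9, -237.0, 12.0], [587.0, -138.6, 12.0]]
yaw from end 1.3569074685237712
yaw 1.3475584749726142
yaw 1.3620749872715403
jawface bottom [[525.5, 6.5, 12.0], [600.0, -9.7, 12.0]]
pad top ends z55 [[520.3, -81.9, 55.0], [565.0, -91.6, 55.0]]
tip ctr [[507.1, -249.6, 143.0]]
corner origin-> [ 509.7 -232.    12. ]
face origin-> [ 512.4 -228.1   12. ]
tip origin-> [ 501.7 -274.   143. ]
pad x [148.9 149.1] [ 22.2 -23.6]  bed195 [552.  -41.6  12. ]
now [ 526.6 -128.3  329.9] [-3.141  0.     1.354] t 1.32
delta cm [32.88 -8.95  2.99] rot [-0.001 -0.    -0.656]
```

>>> drive_tool(deltas=[[1,33.8,-4.4,3,0,0,-0.656],[1,33.8,-4.4,3,0,0,-0.656],[1,33.8,-4.4,3,0,0,-0.656],[1,33.8,-4.4,3,0,0,-0.656],[1,33.8,-4.4,3,0,0,-0.656],[1,33.8,-4.4,3,0,0,-0.656],[1,33.8,-4.4,3,0,0,-0.656],[1,33.8,-4.4,3,0,0,-0.656],[1,33.8,-4.4,3,0,0,-0.656],[1,33.8,-4.4,3,0,0,-0.656],[1,33.8,-4.4,3,0,0,-0.656],[1,33.8,-4.4,3,0,0,-0.656]])

```text
t: 2.32
tcp_pos: [557.3, 208.6, 300.2]
eef_rot: [-3.141, 0.0, 2.006]
force: [0.4, 0.4, -0.5]
grip_width: 1.0
grip_force: 0.0
```

```bash
python3 - <<'E'
from h import *
import json
p=camera_params("wrist"); f=grab_frame("wrist"); json.dump({k:np.array(v).tolist() for k,v in p.items()},open("w2.json","w"))
cv2.imwrite("pics/w2.png",f[:,:,::-1])
delta((556,212,300),2.01)
E
```

```text
now [557.3 208.6 300.3] [-3.141  0.     2.006] t 2.37
delta cm [0.36 0.02 0.03] rot [-0.     0.    -0.004]
```

View pics/w2.png

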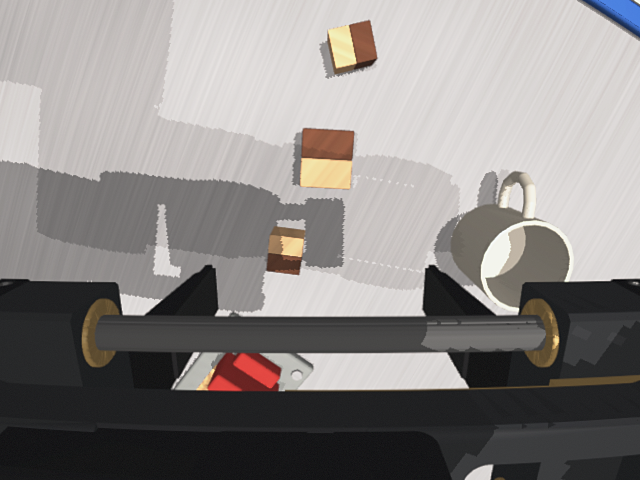

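The largest block is at pixels (302,129) to (353,188), with its seam along (302,157)–(353,160). The mug is well to the right, and the small block is at (286,250).

```bash
python3 - <<'E'
from h import *
import json
p=json.load(open("w2.json"))
t=ray("wrist",[(302,129),(354,131),(352,189),(301,187)],50,p); s=ray("wrist",[(302,157),(353,160)],50,p)
print(t.round(1),s.round(1),s.mean(0),t.mean(0)); print("sizes",[np.linalg.norm(t[i]-t[i-1]).round(1) for i in range(4)])
u=s[1]-s[0]; a=np.arctan2(u[1],u[0]); print("seam dir",a)
m=(t.mean(0)+s.mean(0))/2
delta((m[0],m[1],35+59),a+np.pi/2)
print(ray("wrist",[(455,240),(572,240)],82,p).round(0))
E
```

```text
[[511.9 268.4  50. ]
 [552.2 285.3  50. ]
 [572.1 240.6  50. ]
 [531.3 223.5  50. ]] [[521.5 247.2  50. ]
 [562.  263.2  50. ]] [541.75042414 255.22280433  50.        ] [541.87537032 254.42563015  50.        ]
sizes [np.float64(48.9), np.float64(43.7), np.float64(49.0), np.float64(44.2)]
seam dir 0.37769381603963914
now [557.3 208.6 300.3] [-3.141  0.     2.006] t 2.37
delta cm [ 4.85  0.54 20.63] rot [-0.     0.     0.057]
[[663. 242.  82.]
 [754. 284.  82.]]
```

>>> drive_tool(deltas=[[1,4.85,0.55,4,0,0,0.04],[1,4.85,0.55,8,0,0,0.04],[1,4.85,0.55,12,0,0,0.04],[1,4.85,0.55,16,0,0,0.04],[1,4.85,0.55,19,0,0,0.04],[1,4.85,0.55,20.6,0,0,0.04],[1,4.85,0.55,20.6,0,0,0.04],[0.3,4.85,0.55,20.6,0,0,0.04],[0.3,4.85,0.55,20.6,0,0,0.04],[0.3,4.85,0.55,20.6,0,0,0.04],[0.3,4.85,0.55,20.6,0,0,0.04],[0.3,4.85,0.55,20.6,0,0,0.04]])

```text
t: 3.37
tcp_pos: [541.9, 256.9, 95.5]
eef_rot: [3.14, 0.0, 1.968]
force: [0.0, 0.0, 0.7]
grip_width: 0.706
grip_force: 0.0
```

>>> drive_tool(deltas=[[0.3,0,0,0,0,0,0],[0.3,0,0,0,0,0,0],[0.3,0,0,0,0,0,0]])

```text
t: 3.62
tcp_pos: [541.6, 256.9, 94.4]
eef_rot: [3.141, 0.0, 1.968]
force: [0.0, -0.2, 0.5]
grip_width: 0.493
grip_force: 0.0
```

```bash
python3 - <<'E'
from h import *
delta((553.4,-36.5,250),1.354)
E
```

```text
now [541.6 256.9  94.4] [3.141 0.    1.968] t 3.62
delta cm [-27.52 -10.25 -15.56] rot [0.    0.    0.614]
```

>>> drive_tool(deltas=[[0.3,0,0,0,0,0,0],[0.3,0,0,0,0,0,0],[0.3,0,0,0,0,0,0],[0.3,0,0,0,0,0,0]])

```text
t: 3.95
tcp_pos: [541.5, 256.9, 94.3]
eef_rot: [3.142, 0.0, 1.968]
force: [-1.4, -0.8, 5.3]
grip_width: 0.461
grip_force: 29.9
```

>>> drive_tool(deltas=[[0.3,0,0,-4,0,0,0],[0.3,0,0,-8,0,0,0],[0.3,0,0,-12,0,0,0],[0.3,0,0,-15.5,0,0,0],[0.3,-7,-2.6,-15.5,0,0,0.15],[0.3,-14,-5.2,-15.5,0,0,0.3],[0.3,-21,-7.8,-15.5,0,0,0.45],[0.3,-27.3,-10.2,-15.5,0,0,0.614],[0.3,-27.3,-10.2,-15.5,0,0,0.614],[0.3,-27.3,-10.2,-15.5,0,0,0.614],[0.3,-27.3,-10.2,-15.5,0,0,0.614],[0.3,-27.3,-10.2,-15.5,0,0,0.614]])

```text
t: 4.95
tcp_pos: [553.2, -40.3, 248.9]
eef_rot: [3.141, 0.001, 1.349]
force: [-0.3, -1.1, -1.9]
grip_width: 0.46
grip_force: 29.9
```

>>> drive_tool(deltas=[[0.3,0,0,0,0,0,0],[0.3,0,0,0,0,0,0]])

```text
t: 5.12
tcp_pos: [552.9, -34.3, 248.9]
eef_rot: [-3.141, -0.0, 1.353]
force: [0.0, 1.0, -1.7]
grip_width: 0.461
grip_force: 29.9
```

```bash
python3 - <<'E'
from h import *
import json
p=camera_params("wrist"); f=grab_frame("wrist"); json.dump({k:np.array(v).tolist() for k,v in p.items()},open("w3.json","w"))
cv2.imwrite("pics/w3.png",f[:,:,::-1])
O=np.array((511,-229));yaw=1.354
X=np.array([np.cos(yaw),np.sin(yaw)])
delta((*(O+199*X),108),yaw)
E
```

```text
now [552.9 -33.7 249. ] [-3.141 -0.     1.354] t 5.17
delta cm [-0.08  0.11 14.1 ] rot [-0. -0.  0.]
```

View pics/w3.png

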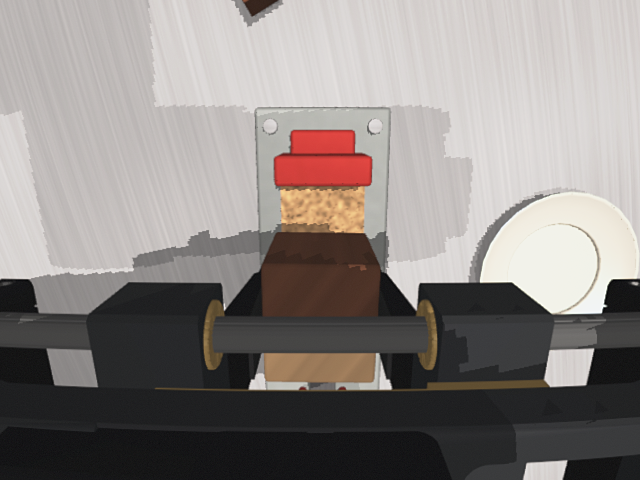

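The block is held square and centred over the bed, with its lower front edge at about y=233. The plate corners are at (255,107) and (390,107), and the jaw foot is at y=187.

```bash
python3 - <<'E'
from h import *
import json
p=json.load(open("w3.json")); T=np.array([552.9,-33.7,0]);yaw=1.354
X=np.array([np.cos(yaw),np.sin(yaw),0]);Y=np.array([-np.sin(yaw),np.cos(yaw),0])
for n,uv,z in(("corner",[(255,107),(390,107)],12),("edge",[(258,240),(386,240)],12),("jaw foot",[(275,187),(372,187)],12),("jaw top edge",[(275,157),(372,157)],60),("block top front",[(263,263),(380,263)],205),("block bot",[(266,233),(369,233)],155)):
    r=ray("wrist",uv,z,p)-T; print(n,(r@X).round(1),(r@Y).round(1))
E
```

```text
corner [89.4 89.3] [ 52.5 -55.3]
edge [-20.5 -20.6] [ 54.1 -56. ]
jaw foot [25.1 25. ] [ 38.1 -42.6]
jaw top edge [52.4 52.3] [ 32.1 -35.8]
block top front [22.5 22.5] [ 21.1 -21.2]
block bot [21.3 21.2] [ 26.7 -23.2]
```

>>> drive_tool(deltas=[[0.3,-0.2,0.15,3.5,0,0,0],[0.3,-0.2,0.15,7,0,0,0],[0.3,-0.2,0.15,10,0,0,0],[0.3,-0.2,0.15,12,0,0,0],[0.3,-0.2,0.15,13.3,0,0,0],[0.3,-0.2,0.15,14,0,0,0],[0.3,-0.2,0.15,14.2,0,0,0],[0.3,-0.2,0.15,14.2,0,0,0],[0.3,-0.2,0.15,14.2,0,0,0],[0.3,-0.2,0.15,14.2,0,0,0]])

```text
t: 6.0
tcp_pos: [554.5, -36.4, 108.2]
eef_rot: [3.14, 0.0, 1.354]
force: [0.3, 0.1, -1.3]
grip_width: 0.463
grip_force: 29.9
```

>>> drive_tool(deltas=[[0.3,0,0,0,0,0,0],[0.3,0,0,0,0,0,0]])

```text
t: 6.17
tcp_pos: [554.3, -36.7, 107.8]
eef_rot: [3.14, 0.0, 1.354]
force: [-0.2, -0.4, -1.7]
grip_width: 0.459
grip_force: 29.9
```

>>> drive_tool(deltas=[[0.3,0,0,0.12,0,0,0],[0.3,0,0,0.12,0,0,0],[0.3,0,0,0.12,0,0,0]])

```text
t: 6.42
tcp_pos: [554.2, -36.7, 106.3]
eef_rot: [3.141, 0.0, 1.354]
force: [-0.1, -0.0, 3.4]
grip_width: 0.463
grip_force: 29.9
```

>>> drive_tool(deltas=[[0.5,0,0,0,0,0,0],[0.6,0,0,0,0,0,0],[0.8,0,0,0,0,0,0],[1,0,0,0,0,0,0],[1,0,0,-1,0,0,0],[1,0,0,-4,0,0,0],[1,0,0,-8,0,0,0],[1,0,0,-12,0,0,0],[1,0,0,-16,0,0,0],[1,0,0,-19,0,0,0]])

```text
t: 7.25
tcp_pos: [553.9, -36.5, 300.2]
eef_rot: [3.138, -0.0, 1.354]
force: [-0.1, 0.4, -0.2]
grip_width: 0.995
grip_force: 0.0
```

>>> drive_tool(deltas=[[1,-4,0,0,0,0,0.12],[1,-8,0,0,0,0,0.24],[1,-12,0,0,0,0,0.36],[1,-16,0,0,0,0,0.48],[1,-19.9,0,0,0,0,0.6],[1,-19.9,0,0,0,0,0.72],[1,-19.9,0,0,0,0,0.84],[1,-19.9,0,0,0,0,0.96],[1,-19.9,0,0,0,0,1.08],[1,-19.9,0,0,0,0,1.2],[1,-19.9,0,0,0,0,1.32],[1,-19.9,0,0,0,0,1.44]])

```text
t: 8.25
tcp_pos: [511.0, -230.8, 296.8]
eef_rot: [3.141, -0.0, -0.092]
force: [-0.6, 0.2, -0.6]
grip_width: 1.001
grip_force: 0.0
```

```bash
python3 - <<'E'
from h import *
delta((511.4,-229.9,260),1.354-np.pi/2)
f=grab_frame("side")[180:330,280:450,::-1]; g=grab_frame("scene")[200:310,200:350,::-1]
a=cv2.resize(cv2.convertScaleAbs(f,alpha=1.5),(400,353)); b=cv2.resize(cv2.convertScaleAbs(g,alpha=2.5),(400,353))
cv2.imwrite("pics/s2.png",np.hstack([a,b]))
E
```

```text
now [ 511.  -230.8  296.8] [ 3.141 -0.    -0.092] t 8.25
delta cm [ 0.03 -0.09  3.68] rot [ 0.    -0.     0.125]
```

View pics/s2.png

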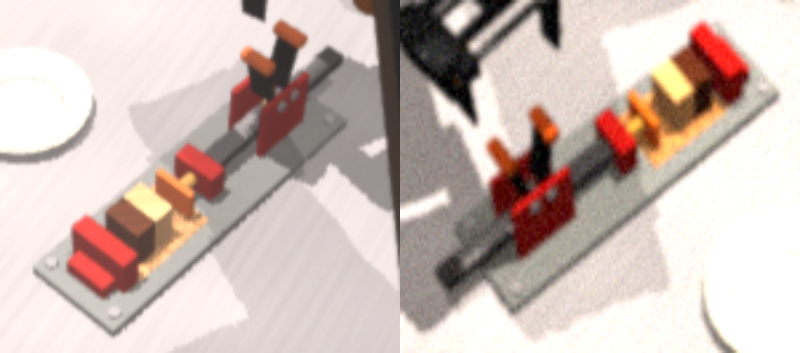

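The block stands square on the bed (left panel, around (138,220)) with its dark half facing the end jaw and its seam parallel to the jaws. The open handle tips are at (258,60) and (290,33). Now I'll lower onto the handles.

>>> drive_tool(deltas=[[1,0,-0.1,0,0,0,0.125],[1,0,-0.1,0,0,0,0.125],[1,0,-0.1,3,0,0,0.125],[1,0,-0.1,6,0,0,0.125],[1,0,-0.1,8.5,0,0,0.125],[1,0,-0.1,9.8,0,0,0.125],[1,0,-0.1,10.2,0,0,0.125],[1,0,-0.1,10.2,0,0,0.125]])

```text
t: 9.02
tcp_pos: [511.2, -229.9, 193.5]
eef_rot: [-3.141, 0.001, -0.207]
force: [0.8, 0.6, 0.4]
grip_width: 0.995
grip_force: 0.0
```

>>> drive_tool(deltas=[[0.35,0,0,0,0,0,0],[0.35,0,0,0,0,0,0],[0.35,0,0,0,0,0,0],[0.35,0,0,0,0,0,0],[0.35,0,0,0,0,0,0],[0.35,0,0,0,0,0,0],[0.35,0,0,0,0,0,0],[0.35,0,0,0,0,0,0],[0.35,0,0,0,0,0,0],[0.35,0,0,0,0,0,0],[0.35,0,0,0,0,0,0],[0.35,0,0,0,0,0,0]])

```text
t: 10.02
tcp_pos: [511.9, -229.5, 195.9]
eef_rot: [-3.141, -0.003, -0.211]
force: [0.2, 6.9, 16.7]
grip_width: 0.423
grip_force: 30.0
```

```bash
cat >> h.py <<'E'
def look(name):
    f=grab_frame("side")[210:320,290:400]; cv2.imwrite("pics/"+name,cv2.resize(f[:,:,::-1],(600,600),interpolation=cv2.INTER_CUBIC))
    hsv=cv2.cvtColor(f,cv2.COLOR_RGB2HSV)
    print(status.get_state()["t"],status.get_state()["tcp_pos"].round(1) if hasattr(status.get_state()["tcp_pos"],"round") else "")
E
python3 -c "
from h import *
look('p1.png')"
```

```text
10.0667 [ 511.9 -229.5  195.9]
```

View pics/p1.png

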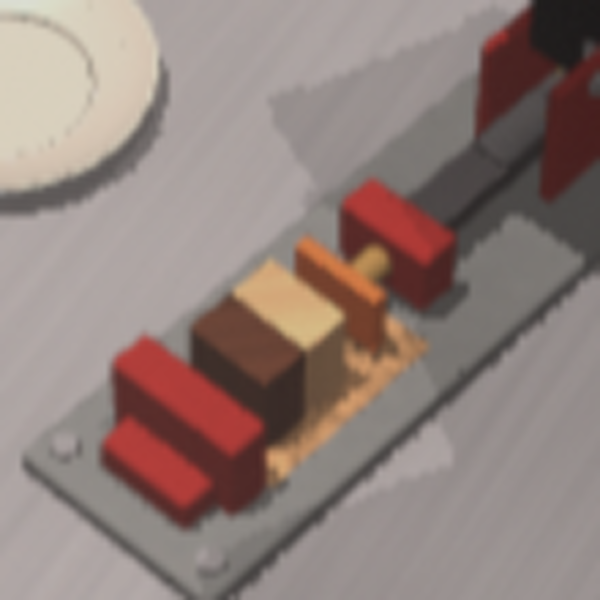

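The handles are fully squeezed. The pad has moved forward but there is still a gap to the block, whose top is at about (265,320). From here I'll measure jaw, pad and block by colour mask.

```bash
cat >> h.py <<'E'
O=np.array([511.4,-229.9,0]); yw=1.354; CX=np.array([np.cos(yw),np.sin(yw),0]); CY=np.array([-np.sin(yw),np.cos(yw),0])
def meas(f=None):
    f=grab_frame("side") if f is None else f
    hsv=cv2.cvtColor(f,cv2.COLOR_RGB2HSV).astype(int); H,S,V=hsv[...,0],hsv[...,1],hsv[...,2]
    roi=np.zeros(H.shape,np.uint8)
    q=np.array([O+a*CX+b*CY+[0,0,c] for a in (80,245) for b in (-30,30) for c in (20,60)])
    cv2.fillConvexPoly(roi,cv2.convexHull(proj("side",q).astype(np.int32)),1)
    ms={"red":((H<4)|(H>172))&(S>130),"org":(H>=5)&(H<14)&(S>165)&(V>50)}
    for n,m in ms.items():
        k,l,st,c=cv2.connectedComponentsWithStats((m&(roi>0)).astype(np.uint8))
        for i in range(1,k):
            if st[i,4]>25:
                ys,xs=np.where(l==i); r=(ray("side",np.c_[xs,ys],37)-O)
                X=r@CX; print(n,st[i,4],"px",c[i].round(1),"x mean %.1f min %.1f max %.1f"%(X.mean(),X.min(),X.max()),"y %.1f"%(r@CY).mean())
    s=status.get_state(); print("t",round(s["t"],2),"grip",round(s["grip_width"],3),"F",np.round(s["force"],1))
E
python3 - <<'E'
from h import *
meas()
f=cv2.imread("pics/side0.png")[:,:,::-1]; print("before"); meas(np.ascontiguousarray(f))
f=cv2.imread("pics/p1.png")[:,:,::-1]
for n,xy in dict(pad=(335,275),padface=(340,290),cork=(380,350),light=(290,300),dark=(245,335),head=(400,220),padside=(370,325)).items(): print(n,cv2.cvtColor(np.uint8([[f[xy[1],xy[0]]]]),cv2.COLOR_RGB2HSV)[0,0])
E
```

```text
red 246 px [362.8 253.3] x mean 111.4 min 93.8 max 132.4 y -0.2
red 336 px [324.9 284.5] x mean 237.4 min 221.3 max 254.3 y -3.1
org 38 px [352.8 260.2] x mean 142.8 min 138.8 max 146.0 y -3.5
t 10.12 grip 0.422 F [-0.9  7.5 16.4]
before
red 240 px [364.6 251.4] x mean 104.3 min 85.9 max 125.2 y -0.6
red 320 px [324.2 284.6] x mean 238.6 min 223.7 max 254.3 y -3.9
org 40 px [354.8 258.4] x mean 135.5 min 131.9 max 138.8 y -3.7
t 10.12 grip 0.422 F [-0.9  7.5 16.4]
pad [ 10 167 170]
padface [  8 154 116]
cork [ 12 114 105]
light [ 16 108 211]
dark [  8 121 105]
head [  1 175 173]
padside [  9 158 113]
```

>>> drive_tool(deltas=[[0.82,0,0,0,0,0,0],[0.82,0,0,0,0,0,0],[0.82,0,0,0,0,0,0],[0.82,0,0,0,0,0,0],[0.82,0,0,0,0,0,0],[0.82,0,0,0,0,0,0],[0.82,0,0,0,0,0,0]])

```text
t: 10.7
tcp_pos: [511.3, -230.2, 194.1]
eef_rot: [3.141, -0.0, -0.211]
force: [0.3, 1.0, -0.1]
grip_width: 0.811
grip_force: 0.0
```

```bash
sed -i 's/(S>165)&(V>50)/(S>138)\&(V>70)/; s/st\[i,4\]>25/st[i,4]>40/' h.py; python3 -c "
from h import *
meas()"
```

```text
red 248 px [362.8 253.3] x mean 111.4 min 93.8 max 132.4 y 0.1
red 329 px [324.9 284.5] x mean 237.3 min 221.3 max 254.3 y -3.2
org 148 px [353. 263.] x mean 148.7 min 136.0 max 164.4 y 2.4
t 10.75 grip 0.819 F [ 0.  -0.   0.3]
```

>>> drive_tool(deltas=[[0.35,0,0,0,0,0,0],[0.35,0,0,0,0,0,0],[0.35,0,0,0,0,0,0],[0.35,0,0,0,0,0,0],[0.35,0,0,0,0,0,0],[0.35,0,0,0,0,0,0],[0.35,0,0,0,0,0,0],[0.35,0,0,0,0,0,0],[0.35,0,0,0,0,0,0]])

```text
t: 11.5
tcp_pos: [511.9, -229.5, 195.7]
eef_rot: [-3.141, -0.002, -0.211]
force: [-0.4, 8.1, 17.7]
grip_width: 0.423
grip_force: 30.0
```

```bash
python3 -c "
from h import *
meas()"
```

```text
red 242 px [360.1 255.7] x mean 121.1 min 103.6 max 142.5 y 0.2
red 335 px [324.8 284.5] x mean 237.5 min 221.3 max 254.3 y -3.1
org 91 px [351.4 264.8] x mean 155.2 min 146.0 max 172.7 y 3.1
t 11.55 grip 0.419 F [-0.1  6.3 16.9]
```

```bash
python3 - <<'E'
from h import *
for n,uv,z in(("head front top",[(345,205),(428,262)],55),("head rear top",[(373,180),(455,240)],55),("jaw face top",[(147,337),(265,425)],60),("block rear top",[(270,262),(343,315)],62),("block front top",[(194,327),(268,381)],62),("pad face top",[(297,247),(375,307)],55)):
    r=ray("side",np.array(uv)/(600/110)+[290,210]-0.4,z)-O; print(n,(r@CX).round(1),(r@CY).round(1))
E
```

```text
head front top [124.8 124. ] [-20.   26.3]
head rear top [106.3 107.2] [-20.4  26.9]
jaw face top [235.7 235. ] [-30.   35.7]
block rear top [173.4 173.3] [-18.6  22.4]
block front top [219.8 219.2] [-18.3  22.6]
pad face top [155.7 157. ] [-19.5  25.9]
```

>>> drive_tool(deltas=[[0.82,0,0,0,0,0,0],[0.82,0,0,0,0,0,0],[0.82,0,0,0,0,0,0],[0.82,0,0,0,0,0,0],[0.82,0,0,0,0,0,0],[0.82,0,0,0,0,0,0],[0.82,0,0,0,0,0,0]])

```text
t: 12.13
tcp_pos: [511.3, -230.2, 194.0]
eef_rot: [3.141, -0.0, -0.211]
force: [-0.1, -0.1, -0.5]
grip_width: 0.806
grip_force: 0.0
```

>>> drive_tool(deltas=[[0.35,0,0,0,0,0,0],[0.35,0,0,0,0,0,0],[0.35,0,0,0,0,0,0],[0.35,0,0,0,0,0,0],[0.35,0,0,0,0,0,0],[0.35,0,0,0,0,0,0],[0.35,0,0,0,0,0,0],[0.35,0,0,0,0,0,0],[0.35,0,0,0,0,0,0]])

```text
t: 12.88
tcp_pos: [511.9, -229.5, 195.8]
eef_rot: [-3.141, -0.002, -0.211]
force: [-1.7, 7.7, 17.8]
grip_width: 0.423
grip_force: 30.0
```

```bash
python3 -c "
from h import *
meas()"
```

```text
red 250 px [357.3 258.3] x mean 131.3 min 113.7 max 152.7 y 0.4
red 327 px [324.8 284.4] x mean 237.2 min 221.5 max 254.3 y -3.4
org 45 px [349.6 266.9] x mean 162.3 min 156.5 max 178.5 y 4.2
t 12.93 grip 0.42 F [-0.7  7.9 17.7]
```

>>> drive_tool(deltas=[[0.82,0,0,0,0,0,0],[0.82,0,0,0,0,0,0],[0.82,0,0,0,0,0,0],[0.82,0,0,0,0,0,0],[0.82,0,0,0,0,0,0],[0.82,0,0,0,0,0,0],[0.82,0,0,0,0,0,0]])

```text
t: 13.52
tcp_pos: [511.3, -230.2, 194.1]
eef_rot: [3.141, -0.0, -0.211]
force: [0.7, 0.5, -0.5]
grip_width: 0.805
grip_force: 0.0
```

>>> drive_tool(deltas=[[0.35,0,0,0,0,0,0],[0.35,0,0,0,0,0,0],[0.35,0,0,0,0,0,0],[0.35,0,0,0,0,0,0],[0.35,0,0,0,0,0,0],[0.35,0,0,0,0,0,0],[0.35,0,0,0,0,0,0],[0.35,0,0,0,0,0,0],[0.35,0,0,0,0,0,0]])

```text
t: 14.27
tcp_pos: [511.9, -229.5, 195.8]
eef_rot: [-3.141, -0.003, -0.211]
force: [-1.1, 6.6, 18.7]
grip_width: 0.419
grip_force: 30.0
```

```bash
python3 -c "
from h import *
meas()
look('p2.png')"
```

```text
red 252 px [354.6 260.8] x mean 141.2 min 123.6 max 162.1 y 0.6
red 329 px [324.8 284.4] x mean 237.3 min 221.8 max 254.3 y -3.4
org 51 px [347.6 269.6] x mean 171.2 min 161.8 max 189.4 y 6.0
t 14.32 grip 0.421 F [-1.2  8.4 18.3]
14.3667 [ 511.9 -229.5  195.9]
```

View pics/p2.png

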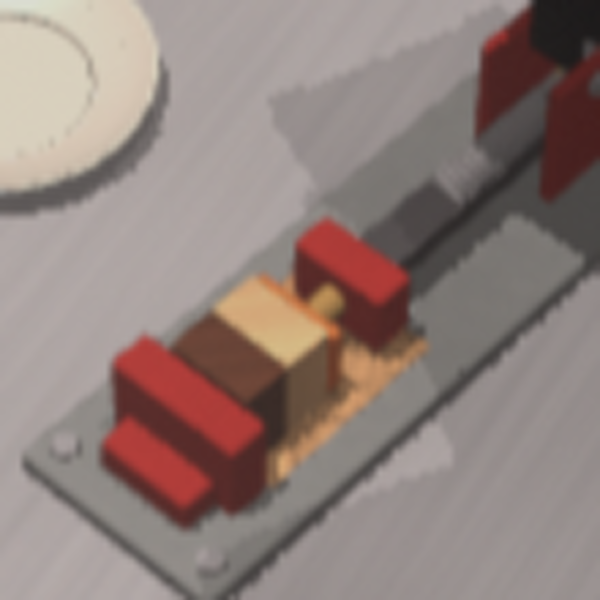

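The block is now up against the end jaw, or nearly so, with its rear top edge along (262,275)–(338,330). The pad is on the block, and the head's front top edge is at (297,258)–(378,308).

```bash
python3 - <<'E'
from h import *
for n,uv,z in(("head front top",[(297,256),(382,307)],55),("head rear top",[(326,219),(410,272)],55),("jaw face top",[(147,337),(265,425)],60),("block rear top",[(262,276),(332,332)],62),("block seam",[(215,310),(287,365)],62)):
    r=ray("side",np.array(uv)/(600/110)+[290,210]-0.4,z)-O; print(n,(r@CX).round(1),(r@CY).round(1))
E
```

```text
head front top [159.2 155.1] [-16.2  28. ]
head rear top [136.  133.2] [-20.7  24.3]
jaw face top [235.7 235. ] [-30.   35.7]
block rear top [181.2 182.9] [-16.  25.]
block seam [207.5 208. ] [-18.1  22.8]
```

Travel is about 45–48 mm, so one more full squeeze should give about 8–12 mm of pad push-back.

>>> drive_tool(deltas=[[0.82,0,0,0,0,0,0],[0.82,0,0,0,0,0,0],[0.82,0,0,0,0,0,0],[0.82,0,0,0,0,0,0],[0.82,0,0,0,0,0,0],[0.82,0,0,0,0,0,0],[0.82,0,0,0,0,0,0],[0.82,0,0,0,0,0,0]])

```text
t: 15.03
tcp_pos: [511.3, -230.2, 194.1]
eef_rot: [3.141, -0.0, -0.211]
force: [-0.0, -0.9, 1.1]
grip_width: 0.819
grip_force: 0.0
```

>>> drive_tool(deltas=[[0.35,0,0,0,0,0,0],[0.35,0,0,0,0,0,0],[0.35,0,0,0,0,0,0],[0.35,0,0,0,0,0,0],[0.35,0,0,0,0,0,0],[0.35,0,0,0,0,0,0],[0.35,0,0,0,0,0,0],[0.35,0,0,0,0,0,0],[0.35,0,0,0,0,0,0],[0.35,0,0,0,0,0,0],[0.35,0,0,0,0,0,0],[0.35,0,0,0,0,0,0]])

```text
t: 16.03
tcp_pos: [511.9, -229.5, 196.4]
eef_rot: [-3.142, -0.003, -0.211]
force: [-2.9, 8.3, 24.9]
grip_width: 0.424
grip_force: 30.0
```

```bash
python3 -c "
from h import *
meas()
look('p3.png')"
```

```text
red 247 px [352.9 262.3] x mean 147.2 min 129.9 max 167.9 y 0.7
red 329 px [324.8 284.4] x mean 237.3 min 221.8 max 254.3 y -3.5
org 53 px [347.4 269.3] x mean 171.0 min 161.8 max 189.4 y 5.1
t 16.08 grip 0.422 F [-2.6  7.8 24.5]
16.1333 [ 511.9 -229.5  196.4]
```

View pics/p3.png

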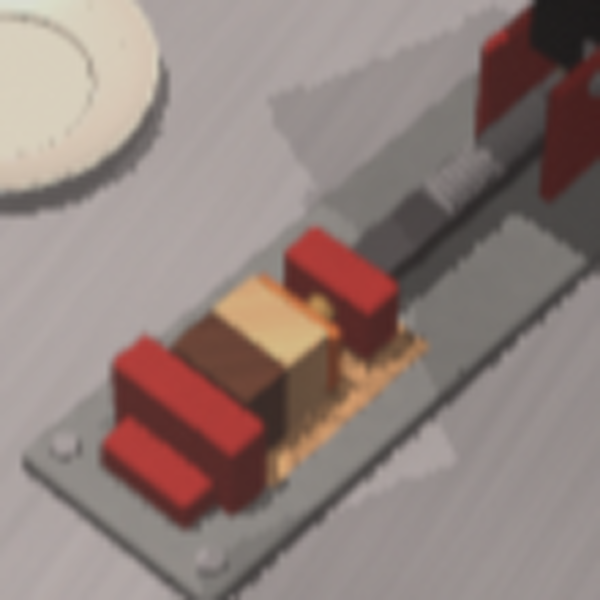

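The block did not move during the last squeeze while the head advanced 6 mm, so it is pinched against the end jaw. Three estimates put the pad push-back at 7–9 mm of 20, which is inside the band, and the handles are still held squeezed. I'll hand it in.

```bash
python3 -c "
from plant import order
print(order.sign_off())"
```

```text
the job is handed in; nothing more can be done
None
```

I handed the job in at about 16 s. The block is pinched against the end jaw with its seam parallel to the jaw faces, the sprung pad is pushed back an estimated 7–9 mm of 20, the handles are still squeezed, and I kept clear of the mug, bottle and saucer.

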